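# Close the rollers of a dough sheeter with its loose crank

### The arm

A 6-joint arm with a two-finger parallel gripper is mounted at the origin on the work surface. World frame = base frame: x ahead of the robot, y to its left, z up, the work surface at z = 0. Lengths are in m, angles in rad, forces in N, time in s.
With the tool pointing down it reaches from about 0.325 to 0.775 m from the base axis. Payload 5.5 kg.
Tool frame: the origin (TCP) lies between the finger pads; the fingertips stand 22 mm ahead of it and the grasp point (between the pads) lies 3 mm ahead of it (tip_reach is the distance from the TCP to the fingertips, in m); z points along the fingers, y is the line along which they close (so a half turn about z gives the same grasp; the last joint's range is limited). The gripper opens to 88 mm and grips with 3 to 60 N. Pads are 20 mm wide; open, the fingers measure 115 mm over their backs; the gripper's body (75 mm by 178 mm) begins 61 mm behind the grasp point.
Start: joints at [1.239, 0.091, 1.231, -0, 1.82, -0.057], TCP at [0.163, 0.578, 0.245] pointing down, gripper open.
Joint ranges: [-2.87, 2.87], [-0.86, 2.18], [0.17, 2.46], [-1.51, 4.65], [0.06, 2.69], [-2.65, 2.65]. Speed limits (rad/s): [2.57, 2.57, 3.01, 3.14, 3.14, 3.14].

### API

Orientations are given as a unit quaternion [w, x, y, z].
In Python, from bench import * gives the robot as it stands.
- The arm moves only by the tool send_rows, never from a script. Its argument "targets" is one flat list of numbers, 5 for each row, row after row: the closure, from -1 (fully open) to 1 (shut), then the shift along the tool's x, y, z in cm, then the turn about the tool's z in rad. In form: [claw, tx, ty, tz, twist, claw, tx, ty, tz, twist, ...]. A call has 1 to 20 rows; each row is the pose to reach, as a shift and turn from the pose commanded when the call began, along the tool's axes at that moment; what a row does not reach only later rows make up. A row lasts 1/10 s, in which the tool goes at most 50 mm and 8.59 degrees, less where a joint would pass 70% of its speed; a pose out of reach is approached as far as the arm can. A call with a gripper value outside its range is refused whole. The fingers move at their own pace and stop on an object; "newtons" is the grip in N (left out, the last holds). Time passes only in rows, so rows that repeat a pose let the fingers close. It gives the time, the measured TCP pose, the force, the opening and the grip force at its end, in the units of the state.
- observe(): the state, without advancing time (a new reading comes with each control period).
- camera(name): name is "side" or "top" or "wrist"; returns a dict with "frame" (420x560x3 uint8, blue, green, red), "fx", "fy", "cx", "cy" (pixels), "position" and "rotation" of the camera in the world; the wrist camera has in their place "tool_from_camera" (4x4, takes a point from camera to tool coordinates, whose origin is the TCP and whose axes are the flange's). Camera axes: x right, y down, z forward; pixel columns grow to the right and rows downward; lengths in m; the calibration is good to about 2 mm. A picture is of the moment at which its call begins: read the wrist's pose just before it. There is no depth.
- hand_in(): hands the job in; it is judged then, once.
The state is a dict: "clock": time; "qpos": joint angles; "dq": joint speeds; "joint_torque": joint torques, N m; "tcp_pos": TCP position; "tcp_rot": TCP orientation; "force": force on the tool from outside, world axes, zero at the start; "wrist_torque": the same for the moment, N m; "grip_width": finger opening in m; "finger_force": force on a finger pad.
Only numpy, scipy, OpenCV 4.12 (cv2) and the standard library are available. Lean on these libraries where they do the work, as an engineer would, in place of code of your own. Each camera call takes 0.05 s, during which the arm holds its last target. There are 200 camera calls.

### The job

Close the dough sheeter down to its thinnest setting: fit the loose crank fully home on the square spindle on top of the machine and wind it clockwise (seen from above) until you feel the upper roller come up against its stop, then go no further and never force it. Then lift the crank off and set it down flat, grip upwards, on the bottom of the wooden tool tray beside the ring cutter, without dropping it and leaving the cutter, the flour dredger and the seed jar where they are.

Things in the scene. Friction and masses are not known exactly. Their poses are not given: they have to be found in the camera images.
- crank: Loose steel crank, about 0.35 kg, lying flat, grip up. Origin: on the hub axis, level with the underside; z up, x along the arm to the grip. Hub: block 40 x 40 mm, 28 mm high, with a 21.8 mm square socket right through it along z, the sides of both parallel to x and y. Flat arm 22 mm wide, 8 mm thick, flush with the hub's underside, ends 97.5 mm from the hub axis.
- grip_mid (a point): Middle of the crank's grip: an upright black plastic cylinder, 24 mm diameter, reaching from 12 to 64 mm above the underside of the crank, its axis 85 mm from the hub axis (this point is 38 mm above the underside). It turns freely on its pin.
- machine: Bench dough sheeter, bolted down: white cheeks and bridge, two aluminium rollers 50 mm in diameter lying along its y axis, about 190 x 210 mm on the bench. Its origin is the centre of its underside, z up. The flat top of the bridge is 164 mm above the bench.
- spindle_seat (a point): Centre of the top of the spindle's round collar (36 mm diameter), 175 mm above the bench: the crank's underside rests here when fully home. Axes are the machine's. The spindle turns stiffly (0.3 N m, 3.5 N at the grip), stays where it is left and lowers the upper roller 1 mm per radian clockwise: 0.7 to 1.1 turns from the start to a firm stop.
- spindle_tip (a point): Centre of the upper end of the spindle's steel square, which is 20 mm wide and 28 mm tall above the collar, its last 6 mm tapering to 14 mm. Axes are the machine's: the square itself stands at any angle about the vertical and that angle is not given. See it, or turn the crank lightly on it until it drops over.
- upper_roller (a point): Middle of the axis of the upper roller. It goes down as the spindle is wound clockwise, and is 97 mm above the bench when it is at its stop.
- tray: Shallow open wooden tray, fixed, 300 x 175 mm (x, y) outside, walls 8 mm thick and 34 mm high over the bench, bottom 8 mm thick. Origin: centre of its underside, z up. The half towards its -x end is empty.
- cutter: Steel ring cutter, 64 mm diameter, 32 mm high, standing in the tray, 105 mm from its middle towards +x. Stays where it is. Origin: centre of its underside.
- dredger: Flour dredger, aluminium can, 62 mm diameter, 94 mm high, standing 90 mm behind the crank's hub, on the side away from the grip. Stays where it is. Origin: centre of its underside.
- seed_jar: Glass jar, 84 mm diameter, 120 mm high, beyond the machine. Stays where it is. Origin: centre of its underside.
Not all that is in view belongs to the job. Leave any yellow look-alike of the crank alone.

How it is judged:
On the way, in this order (a step that is already met when the one before it is completed fails the run):
1. the crank is fully home on the spindle (horizontal distance between crank and spindle_seat below 0.004 m and z of crank in the frame of spindle_seat below 0.003 m and angle between crank's own z axis and vertical below 0.12 rad), for 0.2 s.
2. the upper roller is down at its stop, wound there with the crank on the spindle (height (world z) of upper_roller below 0.0972 m and horizontal distance between crank and spindle_seat below 0.006 m and z of crank in the frame of spindle_seat below 0.012 m), for 0.1 s.
At the end, for the whole second after the job is handed in: The upper roller is down at its stop (within 0.3 mm, i.e. 0.3 rad of the spindle), and the crank lies still and flat (within 0.1 rad, grip up) on the bottom of the tray (underside within 5 mm of it), released (height (world z) of upper_roller below 0.0973 m and z of crank in the frame of tray below 0.013 m and x of crank in the frame of tray between -0.15 and 0.15 m and y of crank in the frame of tray between -0.0875 and 0.0875 m and angle between crank's own z axis and vertical below 0.1 rad and linear speed of crank below 0.02 m/s); the robot touches nothing.
It fails at once if the crank is rammed down on the end of the spindle's square (over 45 N while it is still 18 mm or more above its seat) (contact force between crank and machine above 45 N and z of crank in the frame of spindle_seat above 0.018 m).
It fails at once if the crank is forced on the spindle: wound hard against the stop or pressed or twisted hard (over 150 N summed over all faces in contact, reached at about 1.5 N m, 18 N at the grip) (contact force between crank and machine above 150 N).
It fails at once if the crank falls (linear speed of crank above 0.6 m/s and contact force between the fingers and crank below 0.2 N).
It fails at once if a bystander is displaced by more than 25 mm (distance of any of cutter, dredger, seed_jar from where it was at the start of the episode above 0.025 m).
It also fails if it takes over 72 s, if anything falls off the work surface, if the arm or the gripper's body presses on something with over 40 N, if the wrist force passes 120 N, or if a joint passes its speed limit or range.

## Working session

There is one attempt and no reset: what is moved stays moved. The work goes in short steps, Python scripts to look and compute and a tool call to move; the robot and the scene stay as the last step left them, time stands still between calls to the robot, and variables do not carry over. Pictures are saved under pics/ and viewed, at most 10 in all, crops included, and the job is handed in when it is done.

Besides the shell and the picture viewer there is one more tool, called in YAML: its name, and indented under it one key for each argument. send_rows: Moves the arm, as the interface text tells. Its arguments: {"type":"object","properties":{"targets":{"type":"array","items":{"type":"number"}},"newtons":{"type":"number"}},"required":["targets"]}

```bash
ls; mkdir -p pics; python3 - <<'E'
from bench import *
import cv2,numpy as np
s=observe();print(s)
ims=[]
for n in("side","top","wrist"):
    c=camera(n);cv2.imwrite(f"pics/{n}0.png",c["frame"]);np.save(f"pics/{n}0.npy",c,allow_pickle=True)
    print(n,{k:np.round(v,4).tolist() for k,v in c.items() if k!="frame"})
E
```

```text
pics
{'clock': 0.0, 'qpos': array([ 1.23928625e+00,  9.18404582e-02,  1.23188883e+00, -2.16144502e-05,
        1.81975234e+00, -5.67082229e-02]), 'dq': array([ 0.0001128 ,  0.00051426,  0.00184528, -0.00086067, -0.00025875,
        0.00086672]), 'joint_torque': array([-1.09269207e-03, -4.46462095e+01, -4.06438816e+01,  6.97683776e-02,
        2.97386083e-02, -1.55326597e-04]), 'tcp_pos': array([0.16274724, 0.57725256, 0.24351617]), 'tcp_rot': array([-1.71903819e-04,  1.36971569e-01,  9.90574529e-01, -9.28766055e-04]), 'force': array([ 0.22771091, -0.61850379,  0.34645753]), 'wrist_torque': array([ 0.02452939, -0.03272011,  0.05109688]), 'finger_force': 0.0, 'grip_width': 0.08747089595731382}
side {'fx': 470.6158, 'fy': 470.6158, 'cx': 281.6671, 'cy': 204.236, 'position': [-0.156, -0.6692, 0.9419], 'rotation': [-0.3992, 0.8378, -0.3408, 0.1502]}
top {'fx': 499.2082, 'fy': 499.2082, 'cx': 273.9089, 'cy': 202.1919, 'position': [0.3536, 0.0546, 1.5476], 'rotation': [0.033, -0.6992, 0.7134, -0.0345]}
wrist {'fx': 343.9733, 'fy': 343.9733, 'cx': 283.2847, 'cy': 215.5045, 'tool_from_camera': [[0.0001, -0.9566, -0.2914, 0.0807], [1.0, 0.0001, -0.0001, -0.0007], [0.0002, -0.2914, 0.9566, -0.1401], [0.0, 0.0, 0.0, 1.0]]}
```

View pics/top0.png

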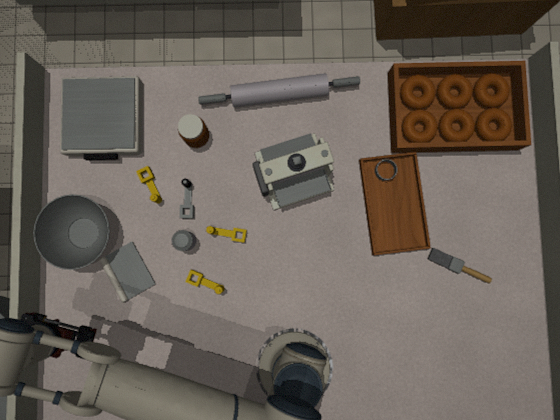

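View pics/side0.png

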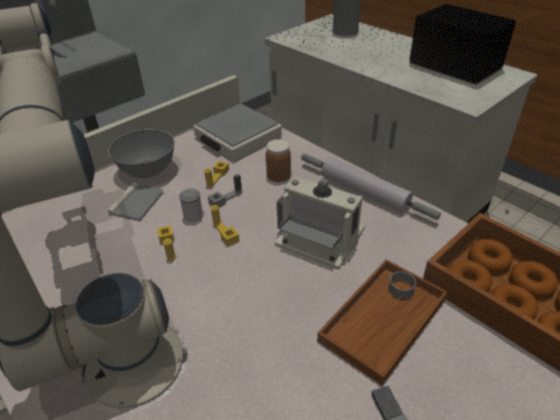

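The top view shows the crank with its hub at about (187,212) and its grip at (186,183). The spindle is at (296,161), the tray's corners are near (361,157), (416,154), (429,247) and (374,254), and the cutter is at (386,170). The side view has the grip at (238,183) and the spindle at (322,187). I'll triangulate these roughly first.

```bash
cat > h.py <<'E'
import numpy as np,cv2
from scipy.spatial.transform import Rotation as R
def rot(q): return R.from_quat(np.r_[q[1:],q[0]]).as_matrix()
def load(n): return np.load(f"pics/{n}.npy",allow_pickle=True).item()
def pose(c,s=None):
    if "position" in c: return np.array(c["position"]),rot(c["rotation"])
    T=np.array(c["tool_from_camera"]);Rt=rot(s["tcp_rot"])
    return s["tcp_pos"]+Rt@T[:3,3],Rt@T[:3,:3]
def ray(c,p,s=None):
    o,M=pose(c,s);d=M@np.array([(p[0]-c["cx"])/c["fx"],(p[1]-c["cy"])/c["fy"],1.]);return o,d/np.linalg.norm(d)
def onz(c,p,z,s=None):
    o,d=ray(c,p,s);return o+d*(z-o[2])/d[2]
def proj(c,X,s=None):
    o,M=pose(c,s);v=M.T@(np.array(X)-o);return np.array([c["fx"]*v[0]/v[2]+c["cx"],c["fy"]*v[1]/v[2]+c["cy"]])
def tri(*rs):
    A=0;b=0
    for o,d in rs:
        P=np.eye(3)-np.outer(d,d);A=A+P;b=b+P@o
    X=np.linalg.solve(A,b);return X,[np.linalg.norm(np.cross(X-o,d)) for o,d in rs]
def snap(n,name):
    from bench import observe,camera
    s=observe();c=camera(n);cv2.imwrite(f"pics/{name}.png",c["frame"]);c["s"]=s;np.save(f"pics/{name}.npy",c,allow_pickle=True);return c,s
def totool(s,X): return rot(s["tcp_rot"]).T@(np.array(X)-s["tcp_pos"])
E
python3 - <<'E'
from h import *
t=load("top0");s=load("side0")
for n,a,b in[("grip top",(186,182),(238,178)),("hub",(187,212),(216,198)),("spindle",(296,160),(322,183)),("cutter",(386,170),(402,283)),("dredger top",(182,238),(191,194))]:
    X,e=tri(ray(t,a),ray(s,b));print(n,X.round(3),np.round(e,4))
for p in[(361,157),(416,154),(429,247),(374,254)]:print(onz(t,p,.034).round(3))
print("hub z.028",onz(t,(187,212),.02),"grip",onz(t,(186,182),.064),"spindle",onz(t,(296,160),.203),"cut",onz(t,(386,170),.04), "dred",onz(t,(182,238),.094),"mach",onz(t,(293,171),.164))
E
```

```text
grip top [0.564 0.313 0.057] [0.0014 0.0014]
hub [0.475 0.316 0.024] [0.0006 0.0006]
spindle [ 0.599 -0.012  0.191] [0.0002 0.0002]
cutter [ 0.592 -0.297  0.031] [0.0007 0.0007]
dredger top [0.394 0.321 0.083] [0.0003 0.0003]
[ 0.633 -0.22   0.034]
[ 0.639 -0.39   0.034]
[ 0.353 -0.416  0.034]
[ 0.336 -0.249  0.034]
hub z.028 [0.47498944 0.3171744  0.02      ] grip [0.56170553 0.31228899 0.064     ] spindle [ 0.59674702 -0.01202593  0.203     ] cut [ 0.58982699 -0.29413216  0.04      ] dred [0.39366518 0.31924341 0.094     ] mach [ 0.57276838 -0.00479699  0.164     ]
```

send_rows:
  targets: [-1, -10, -4.5, 0, -0.1, -1, -20, -9, 2, -0.2, -1, -37, -16.6, 6, -0.22, -1, -37, -16.6, 6, -0.22, -1, -37, -16.6, 6, -0.22, -1, -37, -16.6, 6, -0.22, -1, -37, -16.6, 6, -0.22, -1, -37, -16.6, 6, -0.22, -1, -37, -16.6, 6, -0.22, -1, -37, -16.6, 6, -0.22, -1, -37, -16.6, 6, -0.22, -1, -37, -16.6, 6, -0.22]

```text
clock: 1.35
tcp_pos: [0.4729, 0.3187, 0.1852]
tcp_rot: [0.0, 0.026, 1.0, 0.0]
force: [-0.7, 0.3, -0.3]
grip_width: 0.0877
finger_force: 0.0
```

```bash
python3 - <<'E'
from h import *
c,s=snap("wrist","w1");print(s["tcp_pos"],s["tcp_rot"],s["clock"])
print(proj(c,(.475,.317,.028),s),proj(c,(.562,.313,.064),s))
E
```

```text
[0.47288343 0.31870011 0.1852322 ] [1.54370568e-04 2.63723501e-02 9.99652093e-01 4.11324987e-04] 1.35
[282.05125585 207.4153816 ] [282.72032534 314.87562688]
```

View pics/w1.png

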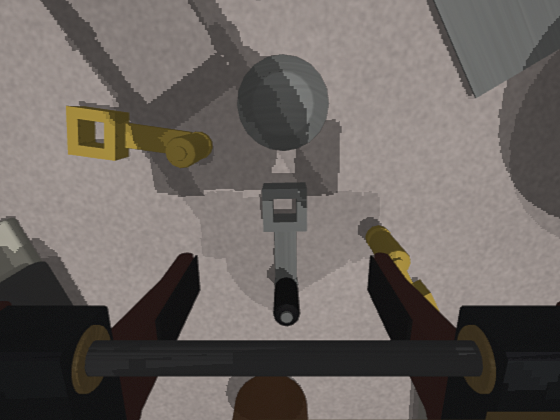

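The wrist view looks along the crank. The hub's top face spans about columns 262–306 and rows 193–230, with the socket around (285,207) and the grip top at (286,317). The fingers straddle it. I'll refine from pixel values.

```bash
python3 - <<'E'
from h import *
c=load("w1");g=cv2.cvtColor(c["frame"],cv2.COLOR_BGR2GRAY)
for r in range(178,236,3):print(r,g[r,254:314:2])
print()
for r in range(300,332,3):print(r,g[r,268:306:2])
E
```

```text
178 [93 96 94 97 96 94 90 92 96 94 95 94 94 96 96 96 97 97 93 95 93 77 75 76
 75 74 76 75 74 74]
181 [97 95 94 92 94 94 94 95 93 94 98 96 94 97 97 95 96 96 96 97 95 90 76 79
 78 77 76 75 73 73]
184 [94 93 95 96 90 48 50 50 52 51 50 49 50 50 51 51 50 51 51 50 51 51 50 50
 51 50 74 75 75 74]
187 [91 94 96 96 79 51 53 50 52 51 53 52 50 51 52 51 51 51 50 52 51 51 50 50
 50 49 58 77 77 73]
190 [151 149 152 146  67  70  71  70  71  70  71  70  71  71  70  71  71  71
  71  70  70  70  61  54  56  56  59  75  76  75]
193 [150 150 151 143  73  70  70  69  69  69  70  70  70  70  69  71  71  70
  71  71  70  69  73  55  55  56  60  75  76  79]
196 [152 152 139  91  74  69  70  70  70  70  69  70  70  70  70  69  70  70
  70  70  70  71  70  55  56  55  75 134 127 131]
199 [137 137 141  80  71  68  69  68  68  66 118 125 135 134 133 130 131 133
 136  79  75  55  70  71  70  70  83 132 125 128]
202 [130 134 139  78  93 104 104 104 106  85 130 126 125 127 125 125 126 132
 133  75  71  63 108  99  53  55  74 129 131 135]
205 [126 127 131  73  86 103 103 103 103  82 127 125 128 129 128 127 125 126

[... 1533 characters left out ...]
28  28  27  18  12  24 158 154
 144]
309 [136 132 121  17  18  17  24  25  23  26  24  25  25  24  23  17 131 150
 148]
312 [152 153 141  11  21  23  22  36  51  56  55  45  25  24  20  16 108 154
 155]
315 [147 147 141  24  17  21  30  98  98  97  99  99  42  19  22  26 155 153
 151]
318 [147 149 153  85  14  17  46  97  97  97  98  98  74  17  17  86 154 149
 148]
321 [150 152 155 148  86  11  17  59 100 100 101  75  17  12  69 144 152 152
 154]
324 [151 146 150 155 154 150  66  25   9   9   9  25  55 152 147 149 152 146
 144]
327 [148 151 155 151 144 145 147 149 154 151 156 152 148 150 152 149 155 159
 152]
330 [150 150 147 147 148 153 155 149 150 154 148 144 147 149 148 148 148 150
 149]
```

```bash
python3 - <<'E'
from h import *
c=load("w1");s=c["s"]
X,e=tri(ray(c,(285,210.2),s),ray(load("top0"),(187,212)));print("height",X,e)
h=onz(c,(285,210.2),.028,s);w=[onz(c,p,.028,s) for p in[(263.3,189),(306.5,231),(263.3,231)]];print(h,np.linalg.norm(w[0]-w[2]),np.linalg.norm(w[1]-w[2]))
g=onz(c,(286.3,316),.064,s);print(g,np.linalg.norm((g-h)[:2]),"yaw",np.arctan2(*(g-h)[1::-1]))
Rt=rot(s["tcp_rot"]);print("toolx yaw",np.arctan2(Rt[1,0],Rt[0,0])-np.pi, "hub in tool",totool(s,h))
t=load("top0")
X=tri(ray(c,(286.3,316),s),ray(t,(186,182)));print("grip",X)
E
```

```text
height [0.47596653 0.31767989 0.02817591] [np.float64(0.0024687017974111625), np.float64(0.0024687017974110077)]
[0.47773617 0.31950886 0.028     ] 0.03931020093855692 0.03958087812264928
[0.56328831 0.31605699 0.064     ] 0.08562175402365808 yaw -0.04032624758635494
toolx yaw -0.052750940432646054 hub in tool [-0.00475823  0.0009329   0.1572344 ]
grip (array([0.56250257, 0.31423514, 0.06371717]), [np.float64(0.001997887709644268), np.float64(0.0019978877096442256)])
```

send_rows:
  targets: [-1, -0.5, 0.1, 4, -0.01, -1, -0.5, 0.1, 8, -0.01, -1, -0.5, 0.1, 12, -0.01, -1, -0.5, 0.1, 14.5, -0.01, -1, -0.5, 0.1, 15.8, -0.01, -1, -0.5, 0.1, 15.8, -0.01, 1, -0.5, 0.1, 15.8, -0.01, 1, -0.5, 0.1, 15.8, -0.01, 1, -0.5, 0.1, 15.8, -0.01, 1, -0.5, 0.1, 15.8, -0.01, 1, -0.5, 0.1, 15.8, -0.01, 1, -0.5, 0.1, 15.8, -0.01]
  newtons: 50

```text
clock: 2.6
tcp_pos: [0.479, 0.318, 0.0268]
tcp_rot: [0.0, 0.022, 1.0, 0.0]
force: [1.2, -0.0, 0.3]
grip_width: 0.0434
finger_force: 0.0
```

send_rows:
  targets: [1, 0, 0, 0, 0, 1, 0, 0, 0, 0, 1, 0, 0, 0, 0]

```text
clock: 2.9
tcp_pos: [0.479, 0.3183, 0.0269]
tcp_rot: [0.0, 0.022, 1.0, 0.0]
force: [-0.7, 1.7, 0.7]
grip_width: 0.0397
finger_force: 49.8
```

send_rows:
  targets: [1, 0, 0, -2, 0, 1, 0, 0, -5, 0, 1, 0, 0, -9, 0, 1, 0, 0, -13, 0, 1, 0, 0, -17, 0, 1, -2, -3.5, -21, 0, 1, -5, -7, -25, 0, 1, -7, -11, -29, 0, 1, -9, -15, -32.3, 0, 1, -12, -19, -32.3, 0, 1, -14, -23, -32.3, 0, 1, -17, -27, -32.3, 0, 1, -20.2, -32.1, -32.3, 0, 1, -20.2, -32.1, -32.3, 0, 1, -20.2, -32.1, -32.3, 0, 1, -20.2, -32.1, -32.3, 0, 1, -20.2, -32.1, -32.3, 0, 1, -20.2, -32.1, -32.3, 0]

```text
clock: 4.7
tcp_pos: [0.6659, -0.0104, 0.3499]
tcp_rot: [0.0, 0.022, 1.0, 0.0]
force: [0.1, -0.0, -2.7]
grip_width: 0.0394
finger_force: 49.8
```

```bash
python3 - <<'E'
from h import *
c,s=snap("wrist","w2");print(s["tcp_pos"],s["tcp_rot"],s["clock"],s["grip_width"],s["finger_force"],s["force"])
print(proj(c,(.597,-.012,.203),s))
E
```

```text
[ 0.66591563 -0.01035843  0.34994093] [4.44885848e-05 2.15391845e-02 9.99768000e-01 8.27116631e-05] 4.7 0.039361185941412066 49.80062127113342 [ 0.13922456 -0.03691585 -2.68120657]
[278.3104777  126.29223726]
```

View pics/w2.png

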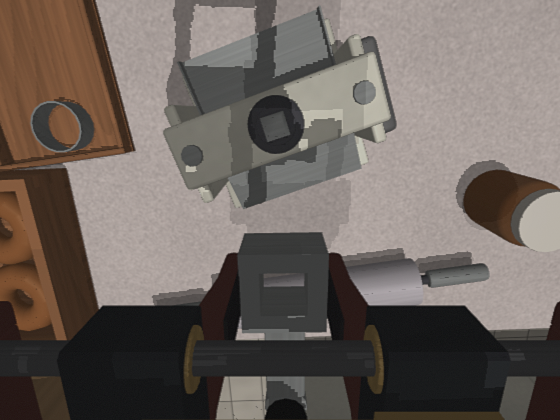

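The spindle's square tip is at about (276,125), inside the dark collar and turned roughly 15–20° in the image. The held crank is square to the fingers at the bottom. The cutter is at (62,127) and the jar at (540,220).

```bash
python3 - <<'E'
from h import *
c=load("w2");f=c["frame"];g=cv2.cvtColor(f,cv2.COLOR_BGR2GRAY)
for r in range(98,152,2):print(r,g[r,246:308:2])
cv2.imwrite("pics/w2c.png",cv2.resize(np.hstack([f[90:160,240:315],f[230:335,230:335][:70,:75]]),None,fx=5,fy=5,interpolation=cv2.INTER_NEAREST))
E
```

```text
98 [ 83  92  92  91  92  93  96  97  63  33  30  33  33  34  34  33  33  33
  33  31  28  65 170 165 164 163 163 164 164 165 165]
100 [ 92  93  92  93  93  95  91  35  31  32  34  33  33  33  32  33  33  33
  34  33  33  28  52  75 166 165 163 164 165 165 165]
102 [ 96  95  94  93  95  73  31  32  32  33  33  33  32  33  34  33  33  33
  33  32  33  34  34  55  62 167 166 165 165 165 165]
104 [ 96  94  93  95  87  29  33  34  33  33  32  32  34  31  32  33  33  34
  34  32  34  33  31  58  53  61 168 164 165 166 165]
106 [ 96  95  95  90  34  31  33  33  33  36  32  33  33  33  33  34  32  34
  33  32  33  34  33  57  56  53 132 167 165 165 165]
108 [ 95  94 104  51  39  41  39  41  41  41  34  36  42  41  41  43  42  44
  42  42  40  34  32  56  62  55  54 168 166 165 165]
110 [ 95  96  91  34  41  41  40  41  41  41  42  41  42  42  41  40  39  39
  42  40  41  40  40  64  63  55  54  78 168 165 165]
112 [ 95  93  33  39  41  40  41  39  42  41  43  41  42  41  39  45  62  70
  70  40  42  43  38  61  65  64  65  60 144 191 189]
114 [ 95  89  30  41  40  41  38  41  42  42  38  39 
[... 1735 characters left out ...]
  41  39  39  39  40  39  36 131 188 187 190]
142 [ 92  94  93  88  39  39  39  39  39  39  38  38  31  33  41  40  41  41
  40  40  39  41  41  41  40  36 114 190 183 182 186]
144 [ 92  91  92 118 112  43  39  40  39  39  40  37  40  40  41  39  40  39
  34  32  40  40  41  40  37  63 137 187 183 183 187]
146 [ 92  92  91 117 118 111  43  39  40  40  40  40  40  41  41  41  40  40
  41  40  40  39  39  35  57 116 137 188 184 183 178]
148 [ 91  91  90  98 116 117 115  52  35  39  39  40  40  41  41  40  41  39
  41  41  41  38  37  77 118 114 112 131 169 162 148]
150 [ 92  91  90  98 116 116 117 119  93  43  35  39  40  41  40  42  41  41
  39  38  36  56 116 118 112 107 103 116 135  86  73]
```

View pics/w2c.png

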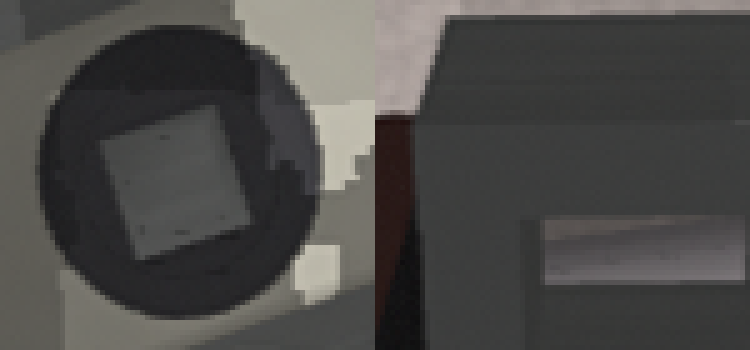

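The crop shows a clean square with corners at (259.8,118), (283.6,110.8), (290.6,134.4) and (267.2,142). The collar circle is centred at about (276.2,124.5).

```bash
python3 - <<'E'
from h import *
c=load("w2");s=c["s"];t=load("top0");d=load("side0")
P=[(259.8,118),(283.6,110.8),(290.6,134.4),(267.2,142)]
W=np.array([onz(c,p,.197,s) for p in P]);print(W.mean(0),[np.linalg.norm(W[i]-W[i-1]).round(4) for i in range(4)])
for i in range(4):
    v=W[(i+1)%4]-W[i];print("edge yaw",np.arctan2(v[1],v[0])%(np.pi/2))
print("collar",onz(c,(276.2,124.5),.17,s))
print("tri",tri(ray(c,(275.3,126.3),s),ray(t,(296,160)),ray(d,(322,183))))
Rt=rot(s["tcp_rot"]);print("tool x yaw",np.arctan2(Rt[1,0],Rt[0,0]),"target in tool",totool(s,W.mean(0)))
# held hub: socket and edges in image
print("hub proj", [proj(c,s["tcp_pos"]+Rt@np.array([0,0,z]),s).round(1).tolist() for z in(-.001,.002,.03)])
for z in (.25,):
    for y in range(252,270,4): pass
g=cv2.cvtColor(c["frame"],cv2.COLOR_BGR2GRAY)
print(g[232:335:2,250]);print(g[300,232:336:2])
E
```

```text
[ 0.59724961 -0.01458191  0.197     ] [np.float64(0.0202), np.float64(0.0203), np.float64(0.0196), np.float64(0.0205)]
edge yaw 0.23874853864817358
edge yaw 0.25790763723784954
edge yaw 0.2643392344576396
edge yaw 0.24894488360328193
collar [ 0.59672323 -0.01433907  0.17      ]
tri (array([ 0.59785474, -0.01349963,  0.19211382]), [np.float64(0.001297250402192779), np.float64(0.0012656033921305437), np.float64(0.0004361081966591607)])
tool x yaw 3.098510945575066 target in tool [ 0.06843347 -0.00720248  0.15293388]
hub proj [[284.6, 296.3], [284.6, 293.0], [284.4, 266.8]]
[149  54  59  57  57  58  59  57  56  57  57  55  62  62  62  62  61  62
  62  62  61  62  61  61  61  61  62  62  61  61  62  61  61  62  61  63
  61  62  61  61  60  61  61  61  61  61  61  61  64 107 105 166]
[16 17 20 18 48 62 61 61 61 61 61 62 62 62 55 55 57 57 57 57 57 57 57 57
 57 57 57 57 57 57 56 56 57 57 58 56 56 55 61 62 61 61 61 61 61 61 63 59
 17 20 20 18]
```

```bash
python3 - <<'E'
from h import *
c=load("w2");s=c["s"]
for p in[(250,255.5),(250,330),(240,300),(328,300),(260,292),(307,292)]:print(p,totool(s,onz(c,p,.3499+.0012,s)).round(4))
g=cv2.cvtColor(c["frame"],cv2.COLOR_BGR2GRAY)
print(g[256:335:1,283]);print(g[316,232:336:1])
E
```

```text
(250, 255.5) [ 0.0202 -0.0152 -0.0012]
(250, 330) [-0.0177 -0.0162 -0.0012]
(240, 300) [-0.0018 -0.0204 -0.0012]
(328, 300) [-0.0018  0.0198 -0.0012]
(260, 292) [ 0.0023 -0.0112 -0.0012]
(307, 292) [ 0.0023  0.0101 -0.0012]
[ 61  62  62  62  61  61  61  61  62  61  61  62  61  62  61  61  61  72
  84  75  70  72  76  81  84  89  95 100 103 108  84  55  54  57  58  58
  58  56  57  56  55  55  56  56  57  58  57  55  54  59  58  57  56  56
  55  56  56  56  56  55  62  62  61  61  62  61  61  61  61  61  61  59
  62 107 107 105 105 105 104]
[ 18  18  20  17  17  14  15  33  66  82  62  60  61  61  61  61  61  61
  61  61  60  61  61  61  61  62  61  61  61  59  61  59  59  60  60  60
  61  61  59  61  60  60  59  61  60  61  61  61  62  62  61  62  62  61
  61  78 110 112 111 111 110 111 111 111 109 109 111 110 110 110 111 111
 101  65  60  61  61  61  61  61  60  62  61  61  61  60  61  61  61  61
  62  61  61  62  58  29  16  14  21  16  15  19  19  17]
```

send_rows:
  targets: [1, 2, -0.2, 0, -0.1, 1, 4, -0.4, 2, -0.2, 1, 6.7, -0.7, 5, -0.295, 1, 6.7, -0.7, 8, -0.295, 1, 6.7, -0.7, 10, -0.295, 1, 6.7, -0.7, 11, -0.295, 1, 6.7, -0.7, 11, -0.295, 1, 6.7, -0.7, 11, -0.295, 1, 6.7, -0.7, 11, -0.295]

```text
clock: 5.65
tcp_pos: [0.5997, -0.0155, 0.2417]
tcp_rot: [0.001, -0.125, 0.992, -0.0]
force: [0.7, 0.5, -3.7]
grip_width: 0.0396
finger_force: 49.8
```

```bash
python3 - <<'E'
from h import *
c,s=snap("wrist","w3");print(s["tcp_pos"],s["force"]);Rt=rot(s["tcp_rot"]);print(np.arctan2(Rt[1,0],Rt[0,0]))
cv2.imwrite("pics/w3c.png",cv2.resize(c["frame"][220:340,190:380],None,fx=4,fy=4,interpolation=cv2.INTER_NEAREST))
E
```

```text
[ 0.59974694 -0.01550495  0.24165755] [ 0.74104148  0.51942799 -3.67249568]
-2.8910810143632086
```

View pics/w3c.png

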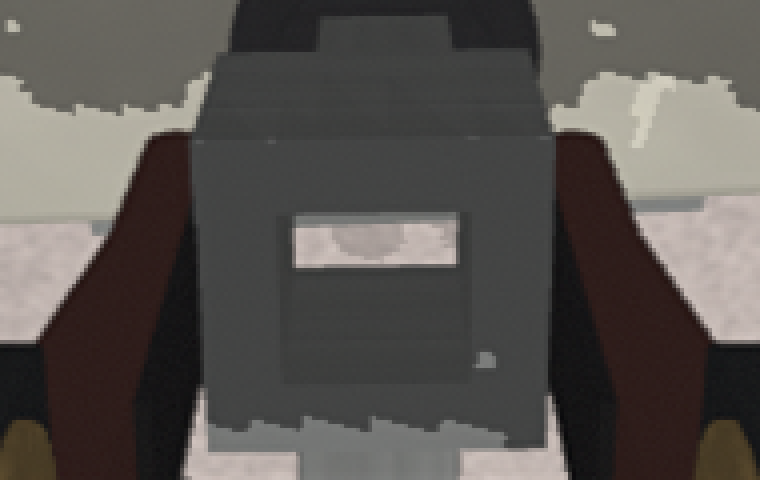

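The crop shows the spindle's square behind the hub, parallel to it and about 1.6 mm towards +y of the tool. That matches the measured tracking error, so I'll correct it and go down gently.

send_rows:
  targets: [1, 0.1, 0.15, 0.2, 0, 1, 0.1, 0.15, 0.5, 0, 1, 0.1, 0.15, 0.8, 0, 1, 0.1, 0.15, 1.0, 0, 1, 0.1, 0.15, 1.2, 0, 1, 0.1, 0.15, 1.4, 0, 1, 0.1, 0.15, 1.5, 0, 1, 0.1, 0.15, 1.5, 0]

```text
clock: 6.5
tcp_pos: [0.5977, -0.0145, 0.2244]
tcp_rot: [-0.0, -0.125, 0.992, 0.0]
force: [-0.4, 0.1, -3.0]
grip_width: 0.0397
finger_force: 49.8
```

send_rows:
  targets: [1, 0, 0, 0.2, 0, 1, 0, 0, 0.4, 0, 1, 0, 0, 0.6, 0, 1, 0, 0, 0.8, 0, 1, 0, 0, 1.0, 0, 1, 0, 0, 1.0, 0]

```text
clock: 7.1
tcp_pos: [0.5976, -0.0144, 0.2141]
tcp_rot: [-0.0, -0.125, 0.992, 0.0]
force: [0.4, 0.0, -3.6]
grip_width: 0.0398
finger_force: 49.8
```

send_rows:
  targets: [1, 0, 0, 0.2, 0, 1, 0, 0, 0.5, 0, 1, 0, 0, 0.8, 0, 1, 0, 0, 1.0, 0, 1, 0, 0, 1.1, 0, 1, 0, 0, 1.15, 0, 1, 0, 0, 1.2, 0, 1, 0, 0, 1.2, 0]

```text
clock: 7.9
tcp_pos: [0.5978, -0.0145, 0.2027]
tcp_rot: [0.0, -0.125, 0.992, -0.0]
force: [-1.1, -0.4, -3.0]
grip_width: 0.0396
finger_force: 49.8
```

send_rows:
  targets: [1, 0, 0, 0.1, 0, 1, 0, 0, 0.2, 0, 1, 0, 0, 0.2, 0, 1, 0, 0, 0.2, 0]

```text
clock: 8.3
tcp_pos: [0.5979, -0.0145, 0.2018]
tcp_rot: [0.001, -0.125, 0.992, -0.0]
force: [-1.9, -0.8, 3.0]
grip_width: 0.0397
finger_force: 49.8
```

The force went from −3.6 to +3.0 N in z and the height matches, so the crank is home. I'll release it, go over to the grip, and close gently with the hand turned for winding.

send_rows:
  targets: [-0.2, 0, 0, 0, 0, -0.2, 0, 0, 0, 0, -0.2, 0, 0, 0, 0, -0.2, 0, 0, 0, 0, -0.2, 0, 0, -2, 0, -0.2, 0, 0, -5, 0, -0.2, 0, 0, -7.5, 0, -0.2, -4, 0, -7.5, -0.1, -0.2, -8.4, 0, -7.5, -0.2, -0.2, -8.4, 0, -7.5, -0.308, -0.2, -8.4, 0, -7.5, -0.308, -0.2, -8.4, 0, -5, -0.308, -0.2, -8.4, 0, -3, -0.308, -0.2, -8.4, 0, -1.7, -0.308, -0.2, -8.4, 0, -1.7, -0.308, -0.2, -8.4, 0, -1.7, -0.308]

```text
clock: 9.9
tcp_pos: [0.6789, 0.0062, 0.219]
tcp_rot: [0.001, -0.275, 0.961, -0.0]
force: [0.4, 0.9, 0.8]
grip_width: 0.0526
finger_force: 0.0
```

```bash
python3 - <<'E'
from h import *
c,s=snap("wrist","w4");print(s["tcp_pos"],s["force"],s["grip_width"],s["qpos"]);Rt=rot(s["tcp_rot"]);print(np.arctan2(Rt[1,0],Rt[0,0]))
S=np.array([.5966,-.0148]);print("grip in tool",totool(s,np.r_[S+.085*np.array([np.cos(.252),np.sin(.252)]),.213]))
E
```

```text
[0.67891038 0.00620225 0.21900334] [0.44447231 0.89510243 0.81074525] 0.052559098437243094 [-4.09519106e-02  3.04729180e-01  1.03476615e+00 -2.52328721e-05
  1.80071057e+00 -2.16880401e+00]
-2.5845421965466606
grip in tool [-9.87870979e-05  1.64958243e-04  6.00332213e-03]
```

View pics/w4.png

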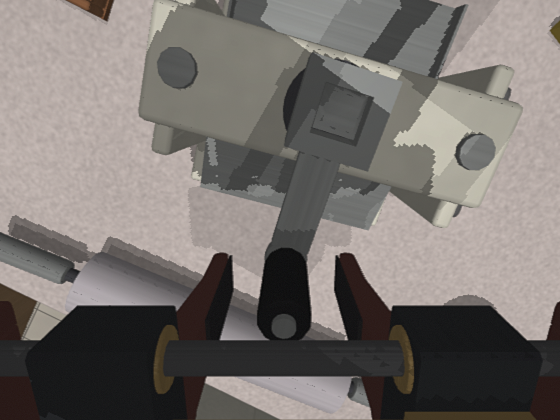

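The wrist picture shows the crank seated flush, with the square filling the socket at (340,112) and the grip centred between the fingers at (285,300). Next I'll compute the winding path.

```bash
cat > wind.py <<'E'
import sys,numpy as np
# python wind.py th0 dth n : rows for hand fixed; hand yaw y0
th0,dth,n,y0=map(float,sys.argv[1:5]);tw=len(sys.argv)>5
a0=y0-.252+th0;o=[]
for i in range(1,int(n)+1):
    a=a0+dth*i
    o.append([round(8.5*(np.cos(a)-np.cos(a0)),2),round(8.5*(np.sin(a)-np.sin(a0)),2),0,round(dth*i,3) if tw else 0])
print(", ".join("1, "+", ".join(f"{v:g}" for v in r) for r in o))
E
for t in 0 1.44 2.88; do python3 wind.py $t .08 18 3.699; done
```

```text
1, 0.23, -0.64, 0, 0, 1, 0.51, -1.26, 0, 0, 1, 0.84, -1.85, 0, 0, 1, 1.22, -2.42, 0, 0, 1, 1.64, -2.96, 0, 0, 1, 2.1, -3.45, 0, 0, 1, 2.6, -3.92, 0, 0, 1, 3.13, -4.34, 0, 0, 1, 3.7, -4.71, 0, 0, 1, 4.29, -5.04, 0, 0, 1, 4.91, -5.32, 0, 0, 1, 5.55, -5.55, 0, 0, 1, 6.21, -5.73, 0, 0, 1, 6.88, -5.85, 0, 0, 1, 7.55, -5.93, 0, 0, 1, 8.23, -5.94, 0, 0, 1, 8.91, -5.91, 0, 0, 1, 9.58, -5.81, 0, 0
1, 0.66, 0.14, 0, 0, 1, 1.31, 0.34, 0, 0, 1, 1.95, 0.59, 0, 0, 1, 2.56, 0.89, 0, 0, 1, 3.14, 1.24, 0, 0, 1, 3.7, 1.63, 0, 0, 1, 4.22, 2.06, 0, 0, 1, 4.71, 2.54, 0, 0, 1, 5.15, 3.05, 0, 0, 1, 5.56, 3.6, 0, 0, 1, 5.92, 4.18, 0, 0, 1, 6.23, 4.78, 0, 0, 1, 6.49, 5.41, 0, 0, 1, 6.7, 6.05, 0, 0, 1, 6.86, 6.71, 0, 0, 1, 6.97, 7.39, 0, 0, 1, 7.02, 8.06, 0, 0, 1, 7.02, 8.74, 0, 0
1, -0.06, 0.68, 0, 0, 1, -0.17, 1.35, 0, 0, 1, -0.33, 2.01, 0, 0, 1, -0.55, 2.65, 0, 0, 1, -0.82, 3.28, 0, 0, 1, -1.13, 3.88, 0, 0, 1, -1.49, 4.45, 0, 0, 1, -1.9, 5, 0, 0, 1, -2.35, 5.51, 0, 0, 1, -2.84, 5.98, 0, 0, 1, -3.37, 6.41, 0, 0, 1, -3.93, 6.8, 0, 0, 1, -4.51, 7.14, 0, 0, 1, -5.13, 7.43, 0, 0, 1, -5.76, 7.68, 0, 0, 1, -6.41, 7.87, 0, 0, 1, -7.08, 8.01, 0, 0, 1, -7.75, 8.1, 0, 0
```

send_rows:
  targets: [1, 0, 0, 0, 0, 1, 0, 0, 0, 0, 1, 0, 0, 0, 0, 1, 0, 0, 0, 0, 1, 0, 0, 0, 0]
  newtons: 25

```text
clock: 10.45
tcp_pos: [0.6792, 0.0063, 0.2178]
tcp_rot: [0.0, -0.275, 0.961, -0.0]
force: [-0.5, 0.1, 1.2]
grip_width: 0.0234
finger_force: 25.0
```

send_rows:
  targets: [1, 0.23, -0.64, 0, 0, 1, 0.51, -1.26, 0, 0, 1, 0.84, -1.85, 0, 0, 1, 1.22, -2.42, 0, 0, 1, 1.64, -2.96, 0, 0, 1, 2.1, -3.45, 0, 0]

```text
clock: 11.05
tcp_pos: [0.6796, -0.0344, 0.2182]
tcp_rot: [0.0, -0.276, 0.961, 0.0]
force: [-2.1, 4.6, 4.5]
grip_width: 0.0237
finger_force: 25.0
```

```bash
for t in .48 1.92 3.36; do python3 wind.py $t .08 $([ $t = 3.36 ] && echo 12 || echo 18) 3.699; done
```

```text
1, 0.5, -0.46, 0, 0, 1, 1.03, -0.88, 0, 0, 1, 1.6, -1.26, 0, 0, 1, 2.2, -1.59, 0, 0, 1, 2.82, -1.87, 0, 0, 1, 3.45, -2.1, 0, 0, 1, 4.11, -2.27, 0, 0, 1, 4.78, -2.4, 0, 0, 1, 5.45, -2.47, 0, 0, 1, 6.13, -2.49, 0, 0, 1, 6.81, -2.45, 0, 0, 1, 7.49, -2.36, 0, 0, 1, 8.15, -2.22, 0, 0, 1, 8.8, -2.02, 0, 0, 1, 9.43, -1.77, 0, 0, 1, 10.05, -1.47, 0, 0, 1, 10.63, -1.12, 0, 0, 1, 11.19, -0.73, 0, 0
1, 0.52, 0.44, 0, 0, 1, 1.01, 0.91, 0, 0, 1, 1.45, 1.42, 0, 0, 1, 1.86, 1.97, 0, 0, 1, 2.22, 2.55, 0, 0, 1, 2.53, 3.15, 0, 0, 1, 2.79, 3.78, 0, 0, 1, 3, 4.43, 0, 0, 1, 3.16, 5.09, 0, 0, 1, 3.27, 5.76, 0, 0, 1, 3.32, 6.44, 0, 0, 1, 3.32, 7.12, 0, 0, 1, 3.26, 7.79, 0, 0, 1, 3.15, 8.46, 0, 0, 1, 2.98, 9.12, 0, 0, 1, 2.77, 9.77, 0, 0, 1, 2.5, 10.39, 0, 0, 1, 2.19, 10.99, 0, 0
1, -0.36, 0.57, 0, 0, 1, -0.77, 1.12, 0, 0, 1, -1.22, 1.63, 0, 0, 1, -1.71, 2.1, 0, 0, 1, -2.24, 2.53, 0, 0, 1, -2.8, 2.92, 0, 0, 1, -3.38, 3.26, 0, 0, 1, -4, 3.55, 0, 0, 1, -4.63, 3.8, 0, 0, 1, -5.28, 3.99, 0, 0, 1, -5.95, 4.13, 0, 0, 1, -6.62, 4.22, 0, 0
```

send_rows:
  targets: [1, 0.5, -0.46, 0, 0, 1, 1.03, -0.88, 0, 0, 1, 1.6, -1.26, 0, 0, 1, 2.2, -1.59, 0, 0, 1, 2.82, -1.87, 0, 0, 1, 3.45, -2.1, 0, 0, 1, 4.11, -2.27, 0, 0, 1, 4.78, -2.4, 0, 0, 1, 5.45, -2.47, 0, 0, 1, 6.13, -2.49, 0, 0, 1, 6.81, -2.45, 0, 0, 1, 7.49, -2.36, 0, 0, 1, 8.15, -2.22, 0, 0, 1, 8.8, -2.02, 0, 0, 1, 9.43, -1.77, 0, 0, 1, 10.05, -1.47, 0, 0, 1, 10.63, -1.12, 0, 0, 1, 11.19, -0.73, 0, 0]

```text
clock: 12.85
tcp_pos: [0.5898, -0.1018, 0.2198]
tcp_rot: [0.003, -0.275, 0.962, -0.003]
force: [3.8, -2.7, 6.5]
grip_width: 0.0237
finger_force: 25.0
```

send_rows:
  targets: [1, 0.52, 0.44, 0, 0, 1, 1.01, 0.91, 0, 0, 1, 1.45, 1.42, 0, 0, 1, 1.86, 1.97, 0, 0, 1, 2.22, 2.55, 0, 0, 1, 2.53, 3.15, 0, 0, 1, 2.79, 3.78, 0, 0, 1, 3, 4.43, 0, 0, 1, 3.16, 5.09, 0, 0, 1, 3.27, 5.76, 0, 0, 1, 3.32, 6.44, 0, 0, 1, 3.32, 7.12, 0, 0, 1, 3.26, 7.79, 0, 0, 1, 3.15, 8.46, 0, 0, 1, 2.98, 9.12, 0, 0, 1, 2.77, 9.77, 0, 0, 1, 2.5, 10.39, 0, 0, 1, 2.19, 10.99, 0, 0]

```text
clock: 14.65
tcp_pos: [0.5095, -0.021, 0.2195]
tcp_rot: [-0.002, -0.274, 0.962, -0.002]
force: [-15.8, -4.2, 12.6]
grip_width: 0.0236
finger_force: 25.0
```

send_rows:
  targets: [0.2, 0, 0, 0, 0, 0.2, 0, 0, 0, 0, 0.2, 0, 0, 0, 0, 0.2, 0, 0, 0, 0]

```text
clock: 15.05
tcp_pos: [0.5119, -0.0183, 0.217]
tcp_rot: [-0.0, -0.275, 0.961, -0.0]
force: [-0.2, 0.1, 0.7]
grip_width: 0.0353
finger_force: 0.0
```

```bash
python3 - <<'E'
from h import *
c,s=snap("wrist","w5");print(s["tcp_pos"],s["force"],s["grip_width"])
t,_=snap("top","t5")
g=cv2.cvtColor(c["frame"],cv2.COLOR_BGR2GRAY)
cv2.imwrite("pics/w5v.png",np.hstack([cv2.resize(c["frame"][60:360,130:450],None,fx=1.5,fy=1.5), cv2.resize(t["frame"][110:210,230:330],(300,450))]))
E
```

```text
[ 0.51188629 -0.01831184  0.21703755] [-0.24690501  0.11023668  0.7036904 ] 0.035330037926630024
```

View pics/w5v.png

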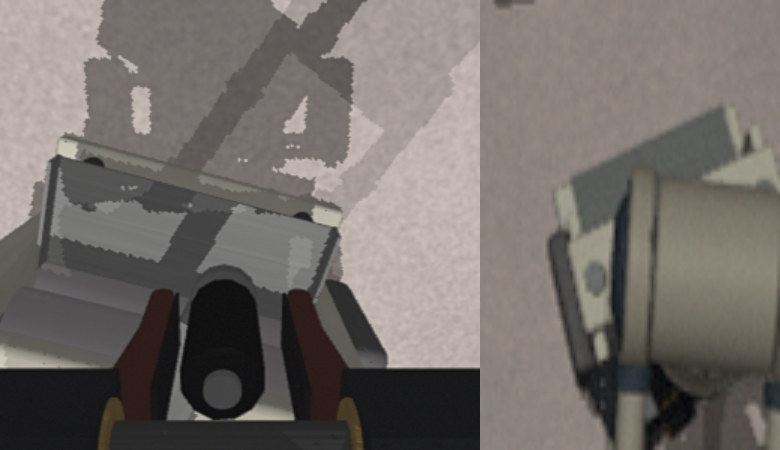

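The relaxed view shows the grip's pin at pixel (278,319) between the pads. I'll compare it with w4, where it was at (284,325), to fix the circle centre.

```bash
python3 - <<'E'
from h import *
W=[]
for n in("w4","w5"):
    c=load(n);s=c["s"];g=cv2.cvtColor(c["frame"],cv2.COLOR_BGR2GRAY)[300:345,255:315]
    m=((g>60)&(g<130)).astype(np.uint8);k,l,st,ce=cv2.connectedComponentsWithStats(m)
    cand=[(st[i,4],st[i,:4].tolist(),ce[i]+[255,300]) for i in range(1,k) if st[i,4]>100];print(n,cand)
    p=min(cand,key=lambda q:abs(q[2][0]-281)+abs(q[2][1]-322))[2]
    X=onz(c,p,.239,s);W.append(X);print(p,X,totool(s,X))
print("mid",(W[0]+W[1])/2,np.linalg.norm((W[0]-W[1])[:2]))
E
```

```text
w4 [(np.int32(179), [0, 0, 14, 41], array([258.07821229, 325.84916201])), (np.int32(142), [46, 11, 14, 29], array([310.13380282, 331.52816901])), (np.int32(448), [17, 14, 24, 24], array([283.52901786, 326.09375   ]))]
[283.52901786 326.09375   ] [0.6808855  0.00729614 0.239     ] [-0.00227748 -0.00013172 -0.019994  ]
w5 [(np.int32(321), [34, 0, 26, 38], array([308.98442368, 317.86292835])), (np.int32(508), [11, 7, 25, 25], array([277.8503937 , 319.29527559])), (np.int32(114), [0, 28, 60, 13], array([273.4122807 , 337.66666667]))]
[277.8503937  319.29527559] [ 0.5112854  -0.02149111  0.239     ] [ 0.00220534 -0.00238026 -0.02196108]
mid [ 0.59608545 -0.00709748  0.239     ] 0.17202586808955772
```

send_rows:
  targets: [0.2, 0.35, -0.25, 0, 0, 0.2, 0.35, -0.25, 0, 0, 1, 0.35, -0.25, 0, 0, 1, 0.35, -0.25, 0, 0, 1, 0.35, -0.25, 0, 0]
  newtons: 20

```text
clock: 15.65
tcp_pos: [0.5102, -0.0219, 0.2177]
tcp_rot: [0.0, -0.275, 0.961, -0.0]
force: [-0.0, -0.1, -0.2]
grip_width: 0.0237
finger_force: 20.0
```

```bash
python3 wind.py 3.31 .08 12 3.699
```

```text
1, -0.33, 0.59, 0, 0, 1, -0.71, 1.16, 0, 0, 1, -1.14, 1.69, 0, 0, 1, -1.6, 2.18, 0, 0, 1, -2.11, 2.64, 0, 0, 1, -2.65, 3.05, 0, 0, 1, -3.22, 3.43, 0, 0, 1, -3.81, 3.75, 0, 0, 1, -4.43, 4.02, 0, 0, 1, -5.08, 4.25, 0, 0, 1, -5.73, 4.42, 0, 0, 1, -6.4, 4.54, 0, 0
```

send_rows:
  targets: [1, -0.33, 0.59, 0, 0, 1, -0.71, 1.16, 0, 0, 1, -1.14, 1.69, 0, 0, 1, -1.6, 2.18, 0, 0, 1, -2.11, 2.64, 0, 0, 1, -2.65, 3.05, 0, 0, 1, -3.22, 3.43, 0, 0, 1, -3.81, 3.75, 0, 0, 1, -4.43, 4.02, 0, 0, 1, -5.08, 4.25, 0, 0, 1, -5.73, 4.42, 0, 0, 1, -6.4, 4.54, 0, 0]

```text
clock: 16.85
tcp_pos: [0.5408, 0.0499, 0.2181]
tcp_rot: [0.0, -0.275, 0.961, -0.001]
force: [1.9, -8.9, 1.3]
grip_width: 0.0241
finger_force: 20.0
```

send_rows:
  targets: [1, 0, -0.1, 0, 0, 1, -0.51, -0.05, 0, 0.06, 1, -1.02, -0.02, 0, 0.12]
  newtons: 10

```text
clock: 17.15
tcp_pos: [0.5487, 0.056, 0.218]
tcp_rot: [-0.001, -0.216, 0.976, -0.0]
force: [-1.4, -4.5, 2.3]
grip_width: 0.0236
finger_force: 10.0
```

send_rows:
  targets: [1, -0.51, 0.05, 0, 0.06, 1, -1.02, 0.08, 0, 0.12]

```text
clock: 17.35
tcp_pos: [0.5575, 0.0613, 0.218]
tcp_rot: [-0.001, -0.157, 0.988, -0.0]
force: [-2.6, -2.9, 2.8]
grip_width: 0.0238
finger_force: 10.0
```

send_rows:
  targets: [1, -0.51, 0.05, 0, 0.06, 1, -1.02, 0.08, 0, 0.12]

```text
clock: 17.55
tcp_pos: [0.5668, 0.0655, 0.218]
tcp_rot: [-0.001, -0.098, 0.995, 0.0]
force: [-3.3, -2.9, 3.3]
grip_width: 0.0238
finger_force: 10.0
```

send_rows:
  targets: [1, -0.51, 0.05, 0, 0.06]

```text
clock: 17.65
tcp_pos: [0.5716, 0.0671, 0.218]
tcp_rot: [-0.001, -0.068, 0.998, 0.0]
force: [-2.6, -1.8, 3.8]
grip_width: 0.0239
finger_force: 10.0
```

send_rows:
  targets: [1, -0.51, 0.05, -0.05, 0.06, 1, -1.02, 0.08, -0.05, 0.12]

```text
clock: 17.85
tcp_pos: [0.5814, 0.0696, 0.2182]
tcp_rot: [-0.001, -0.008, 1.0, 0.0]
force: [-4.1, -1.9, 2.0]
grip_width: 0.0236
finger_force: 10.0
```

send_rows:
  targets: [1, -0.51, 0.05, 0, 0.06, 1, -1.02, 0.08, 0, 0.12]

```text
clock: 18.05
tcp_pos: [0.5915, 0.0709, 0.2182]
tcp_rot: [-0.002, 0.051, 0.999, 0.001]
force: [-3.2, -0.7, 2.6]
grip_width: 0.0241
finger_force: 10.0
```

send_rows:
  targets: [1, -0.51, 0.05, 0, 0.06, 1, -1.02, 0.08, 0, 0.12]

```text
clock: 18.25
tcp_pos: [0.6017, 0.071, 0.2182]
tcp_rot: [-0.002, 0.111, 0.994, 0.001]
force: [-3.0, 1.7, 2.8]
grip_width: 0.0239
finger_force: 10.0
```

send_rows:
  targets: [1, -0.51, 0.05, 0, 0.06, 1, -1.02, 0.08, 0, 0.12]

```text
clock: 18.45
tcp_pos: [0.6119, 0.0699, 0.2183]
tcp_rot: [-0.002, 0.17, 0.985, 0.001]
force: [-4.3, 2.3, 1.8]
grip_width: 0.0242
finger_force: 10.0
```

send_rows:
  targets: [1, -0.51, 0.05, 0, 0.06, 1, -1.02, 0.08, 0, 0.12]

```text
clock: 18.65
tcp_pos: [0.6219, 0.0675, 0.2183]
tcp_rot: [-0.002, 0.229, 0.973, 0.001]
force: [-2.6, 3.1, 2.5]
grip_width: 0.0238
finger_force: 10.0
```

send_rows:
  targets: [1, -0.51, 0.05, 0, 0.06, 1, -1.02, 0.08, 0, 0.12]

```text
clock: 18.85
tcp_pos: [0.6315, 0.064, 0.2184]
tcp_rot: [-0.002, 0.287, 0.958, 0.001]
force: [-2.1, 3.1, 3.2]
grip_width: 0.0244
finger_force: 10.0
```

send_rows:
  targets: [1, -0.51, 0.05, 0, 0.06, 1, -1.02, 0.08, 0, 0.12]

```text
clock: 19.05
tcp_pos: [0.6406, 0.0593, 0.2184]
tcp_rot: [-0.001, 0.343, 0.939, 0.002]
force: [-1.0, 3.7, 2.3]
grip_width: 0.024
finger_force: 10.0
```

send_rows:
  targets: [1, -0.51, 0.05, 0, 0.06, 1, -1.02, 0.08, 0, 0.12]

```text
clock: 19.25
tcp_pos: [0.6491, 0.0536, 0.2185]
tcp_rot: [-0.001, 0.399, 0.917, 0.002]
force: [-0.8, 5.0, 2.7]
grip_width: 0.0241
finger_force: 10.0
```

send_rows:
  targets: [1, -0.51, 0.05, 0, 0.06, 1, -1.02, 0.08, 0, 0.12]

```text
clock: 19.45
tcp_pos: [0.6569, 0.0469, 0.2185]
tcp_rot: [-0.001, 0.453, 0.891, 0.002]
force: [-0.0, 5.3, 2.2]
grip_width: 0.0241
finger_force: 10.0
```

send_rows:
  targets: [1, -0.51, 0.05, 0, 0.06, 1, -1.02, 0.08, 0, 0.12]

```text
clock: 19.65
tcp_pos: [0.6638, 0.0393, 0.2186]
tcp_rot: [-0.001, 0.506, 0.863, 0.002]
force: [0.8, 6.3, 2.1]
grip_width: 0.0239
finger_force: 10.0
```

send_rows:
  targets: [1, -0.51, 0.1, 0, 0.06, 1, -1.02, 0.16, 0, 0.12]

```text
clock: 19.85
tcp_pos: [0.6691, 0.0318, 0.2184]
tcp_rot: [-0.003, 0.556, 0.831, 0.002]
force: [-6.0, 9.3, 3.7]
grip_width: 0.0241
finger_force: 10.0
```

The tangential force jumped from about 4 to 11 N, which suggests the stop. I'll hold and read again.

send_rows:
  targets: [1, 0, 0, 0, 0, 1, 0, 0, 0, 0]

```text
clock: 20.05
tcp_pos: [0.669, 0.0317, 0.2184]
tcp_rot: [-0.003, 0.555, 0.832, 0.002]
force: [-2.7, 7.5, 3.1]
grip_width: 0.0236
finger_force: 10.0
```

send_rows:
  targets: [1, -0.1, 0, 0, 0.012, 1, -0.2, 0, 0, 0.025, 1, -0.2, 0, 0, 0.025]

```text
clock: 20.35
tcp_pos: [0.6695, 0.0309, 0.2185]
tcp_rot: [-0.003, 0.565, 0.825, 0.002]
force: [-4.8, 10.0, 3.2]
grip_width: 0.0238
finger_force: 10.0
```

The stop is confirmed: 11 N at the grip, and the hand only slipped 0.9 mm. I'll release, rise, and turn over the hub.

send_rows:
  targets: [0.1, 0, 0, 0, 0, 0.1, 0, 0, 0, 0, 0.1, 0, 0, 0, 0, 0.1, 0, 0, -2, 0, 0.1, 0, 0, -5, 0, -0.4, 0, -2, -8, -0.15, -0.4, 0, -5, -8, -0.3, -0.4, -1.6, -8.5, -8, -0.45, -0.4, -1.6, -8.5, -8, -0.6, -0.4, -1.6, -8.5, -8, -0.75, -0.4, -1.6, -8.5, -8, -0.9, -0.4, -1.6, -8.5, -8, -1.05, -0.4, -1.6, -8.5, -8, -1.2, -0.4, -1.6, -8.5, -8, -1.35, -0.4, -1.6, -8.5, -8, -1.5, -0.4, -1.6, -8.5, -8, -1.65, -0.4, -1.6, -8.5, -8, -1.77, -0.4, -1.6, -8.5, -8, -1.77, -0.4, -1.6, -8.5, -8, -1.77]

```text
clock: 22.25
tcp_pos: [0.5971, -0.0197, 0.298]
tcp_rot: [-0.0, -0.276, 0.961, 0.0]
force: [-0.0, -1.1, 0.4]
grip_width: 0.0615
finger_force: 0.0
```

```bash
python3 - <<'E'
from h import *
c,s=snap("wrist","w6");Rt=rot(s["tcp_rot"]);print(s["tcp_pos"],np.arctan2(Rt[1,0],Rt[0,0])%(2*np.pi),s["grip_width"],s["force"],s["clock"])
print(proj(c,(.5956,-.015,.203),s))
E
```

```text
[ 0.59707554 -0.01965839  0.29803018] 3.701242371832037 0.061488901060359875 [-0.00493956 -1.10621918  0.3977958 ] 22.25
[290.03322645 229.63193907]
```

View pics/w6.png

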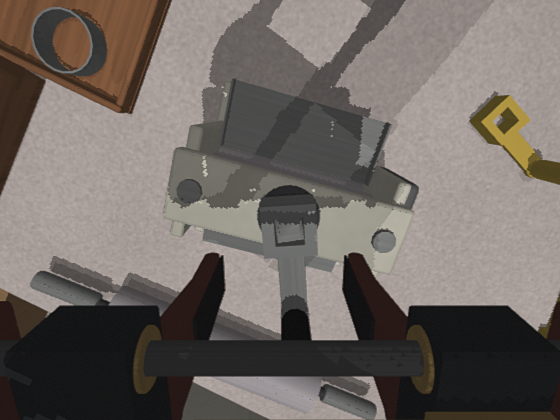

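The hub is at about (290,237), near the predicted pixel, with the arm running down to the grip at (294,320). I'll refine its centre and yaw numerically.

```bash
python3 - <<'E'
from h import *
c=load("w6");g=cv2.cvtColor(c["frame"],cv2.COLOR_BGR2GRAY)
for r in range(214,264,2):print(r,g[r,256:326:2])
for r in range(268,312,8):print(r,g[r,272:312:1])
E
```

```text
214 [149  50  58  60  61  59  60  60  60  61  60  60  60  61  59  60  60  61
  61  59  60  59  60  60  60  59  82  68  59  57  57  52 143 161 160]
216 [155  55  59  61  61  60  60  61  60  60  61  60  61  60  60  61  59  61
  61  60  60  61  60  60  60  61  59  59  61  60  58  51 143 160 159]
218 [154  55  58  61  61  60  61  59  61  60  60  59  59  59  59  60  59  60
  59  59  59  59  57  45  61  59  61  60  61  61  58  51 142 160 160]
220 [158  58  57  60  59  59  59  61  59  63  79  57  59  59  60  60  60  61
  60  60  61  58  65  46  61  60  60  60  59  61  58  53 162 160 159]
222 [163  72  54  64  57 105  56  57  63  67  87  84  57  63  57  58  62  58
  64  57  59  56  93  42  58  60  62  76  69  57  56  70 162 160 160]
224 [161 106  50 116 112 115 113  82 118  63  90  96  74 103  93  75 111  80
 115 104  80 112  94  62  91  80 116 112 115 104 101  82 160 159 159]
226 [159 155  61 113 112 112 113 113 115  58  91  95 100 101 104 106 108 111
 115 116 117 115  95  74  92 114 113 112 113 113 102 139 160 158 160]
228 [158 162 100 112 112 112 111 112 114  64  91  74 102 104 108 110 11
[... 2882 characters left out ...]
18 165 161
 159 161 161 158]
284 [158 155 154 155 156 159 155 131 104 108 109 108 105 106 105 107 106 105
 104 106 107 109 110 106 104 107 107 110 111 111 109 110 110 113 141 164
 162 158 157 159]
292 [160 160 159 160 164 164 164 155 114 106 106 107 106 105 105 104 106 105
 104 105 106 108 109 108 105 105 106 108 110 110 110 108 110 110 123 164
 163 162 162 161]
300 [163 161 160 162 163 162 163 163 151 101  98  67  58  59  60  59  59  61
  59  59  59  60  61  62  60  60  59  61  62  63  60  58  76 110 113 146
 169 168 166 162]
308 [159 163 166 167 164 163 165 168 154  82  56  59  59  60  59  59  60  60
  60  60  61  61  61  59  49  49  53  60  61  61  62  60  60  56  50  71
 130 170 168 165]
```

```bash
python3 - <<'E'
from h import *
c=load("w6");s=c["s"]
A=[totool(s,onz(c,p,.183,s))[:2] for p in[(291.3,268),(293.2,292)]];v=A[1]-A[0];print("arm",A,"yaw in tool",np.arctan2(v[1],-v[0]))
for p in[(264.5,257.2),(316,254.8),(290.2,256),(263.5,250),(317,250),(277,246.7),(303,244.8),(290,246)]:print(p,totool(s,onz(c,p,.203,s))[:2].round(4))
E
```

```text
arm [array([-0.04127178,  0.00635822]), array([-0.06315791,  0.00808934])] yaw in tool 0.0789324018678926
(264.5, 257.2) [-0.0229 -0.0141]
(316, 254.8) [-0.021   0.0241]
(290.2, 256) [-0.0219  0.005 ]
(263.5, 250) [-0.0171 -0.0148]
(317, 250) [-0.0171  0.0247]
(277, 246.7) [-0.0145 -0.0048]
(303, 244.8) [-0.013   0.0143]
(290, 246) [-0.014   0.0048]
```

send_rows:
  targets: [-0.4, -0.25, 0.35, 0, -0.065, -0.4, -0.25, 0.35, 2, -0.065, -0.4, -0.25, 0.35, 5, -0.065, -0.4, -0.25, 0.35, 7.5, -0.065, -0.4, -0.25, 0.35, 9, -0.065, -0.4, -0.25, 0.35, 9.6, -0.065, -0.4, -0.25, 0.35, 9.6, -0.065, 1, -0.25, 0.35, 9.6, -0.065, 1, -0.25, 0.35, 9.6, -0.065, 1, -0.25, 0.35, 9.6, -0.065, 1, -0.25, 0.35, 9.6, -0.065, 1, -0.25, 0.35, 9.6, -0.065]
  newtons: 30

```text
clock: 23.5
tcp_pos: [0.5975, -0.0149, 0.2034]
tcp_rot: [0.001, -0.309, 0.951, -0.0]
force: [-2.1, 2.2, 5.6]
grip_width: 0.0396
finger_force: 30.0
```

send_rows:
  targets: [1, 0, 0, -0.3, 0, 1, 0, 0, -0.8, 0, 1, 0, 0, -1.3, 0, 1, 0, 0, -1.3, 0]
  newtons: 45

```text
clock: 23.9
tcp_pos: [0.5973, -0.015, 0.2153]
tcp_rot: [-0.0, -0.309, 0.951, 0.0]
force: [-0.3, 2.2, -2.5]
grip_width: 0.0396
finger_force: 45.0
```

send_rows:
  targets: [1, 0, 0, -1, 0, 1, 0, 0, -3, 0, 1, 0, 0, -6, 0, 1, 3, -1.2, -8.5, 0.05, 1, 7, -2.8, -8.5, 0.1, 1, 11, -4.4, -8.5, 0.2, 1, 15, -6, -8.5, 0.3, 1, 19, -7.6, -8.5, 0.4, 1, 23, -9.3, -8.5, 0.5, 1, 27, -10.9, -8.5, 0.534, 1, 31, -12.5, -8.5, 0.534, 1, 34.2, -13.8, -8.5, 0.534, 1, 34.2, -13.8, -5, 0.534, 1, 34.2, -13.8, -1, 0.534, 1, 34.2, -13.8, 3, 0.534, 1, 34.2, -13.8, 6, 0.534, 1, 34.2, -13.8, 7.5, 0.534, 1, 34.2, -13.8, 7.5, 0.534]

```text
clock: 25.7
tcp_pos: [0.4007, -0.3275, 0.1384]
tcp_rot: [-0.002, -0.047, 0.999, 0.001]
force: [0.1, 0.6, -2.7]
grip_width: 0.0397
finger_force: 45.0
```

```bash
python3 - <<'E'
from h import *
c,s=snap("wrist","w7");Rt=rot(s["tcp_rot"]);print(s["tcp_pos"],np.arctan2(Rt[1,0],Rt[0,0])%(2*np.pi),s["force"],s["clock"],s["qpos"][5])
t,_=snap("top","t7")
cv2.imwrite("pics/v7.png",np.hstack([c["frame"][:,50:500],cv2.resize(t["frame"][130:270,335:445],(330,420))]))
E
```

```text
[ 0.40068452 -0.32748921  0.13838238] 3.235354341651118 [ 0.10250125  0.58766908 -2.72285538] 25.7 -2.4151109825761807
```

View pics/v7.png

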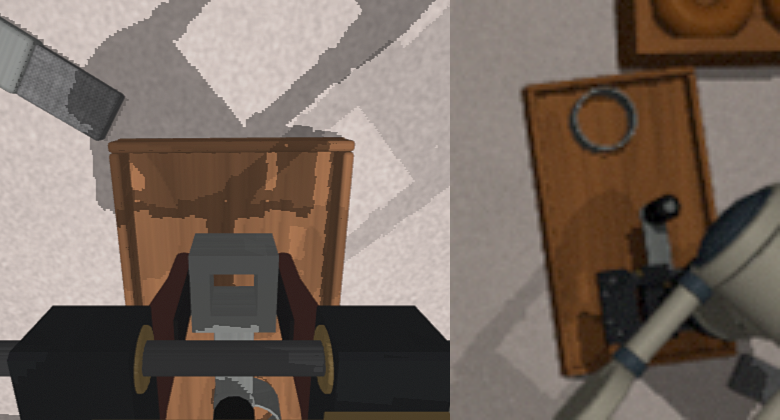

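The crank is centred across the tray and in line with it, well clear of the cutter. Now I'll lower it.

send_rows:
  targets: [1, 0, 0, 2, 0, 1, 0, 0, 5, 0, 1, 0, 0, 8, 0, 1, 0, 0, 9.4, 0, 1, 0, 0, 9.7, 0, 1, 0, 0, 9.9, 0, 1, 0, 0, 10.0, 0, 1, 0, 0, 10.0, 0]

```text
clock: 26.6
tcp_pos: [0.4024, -0.3285, 0.0418]
tcp_rot: [0.001, -0.047, 0.999, -0.001]
force: [-0.1, -0.2, -3.6]
grip_width: 0.0397
finger_force: 45.0
```

send_rows:
  targets: [1, 0, 0, 0.1, 0, 1, 0, 0, 0.2, 0, 1, 0, 0, 0.3, 0, 1, 0, 0, 0.3, 0]

```text
clock: 27.0
tcp_pos: [0.4019, -0.3281, 0.0377]
tcp_rot: [0.0, -0.047, 0.999, -0.0]
force: [-1.9, 0.1, 0.2]
grip_width: 0.0398
finger_force: 45.0
```

send_rows:
  targets: [1, 0, 0, 0.1, 0, 1, 0, 0, 0.1, 0]

```text
clock: 27.2
tcp_pos: [0.4019, -0.3282, 0.0369]
tcp_rot: [0.0, -0.047, 0.999, -0.0]
force: [-4.2, 0.1, 3.2]
grip_width: 0.0397
finger_force: 45.0
```

send_rows:
  targets: [0, 0, 0, 0, 0, -0.3, 0, 0, 0, 0, -0.3, 0, 0, 0, 0, -0.3, 0, 0, 0, 0, -0.3, 0, 0, 0, 0, -0.3, 0, 0, -2, 0, -0.3, 0, 0, -5, 0, -0.3, 0, 0, -9, 0, -0.3, 0, 0, -13, 0, -0.3, 0, 0, -16, 0, -0.3, 0, 0, -16, 0, -0.3, 0, 0, -16, 0]

```text
clock: 28.4
tcp_pos: [0.402, -0.3281, 0.1965]
tcp_rot: [0.0, -0.047, 0.999, -0.0]
force: [-0.7, -0.1, -0.4]
grip_width: 0.0572
finger_force: 0.0
```

```bash
python3 - <<'E'
from h import *
c,s=snap("wrist","w8");print(s["tcp_pos"],s["force"],s["clock"],s["grip_width"])
g=cv2.cvtColor(c["frame"],cv2.COLOR_BGR2GRAY)
hs=cv2.cvtColor(c["frame"],cv2.COLOR_BGR2HSV)
m=((hs[...,1]<45)&(g>40)).astype(np.uint8);m[300:]=0
k,l,st,ce=cv2.connectedComponentsWithStats(m)
for i in range(1,k):
    if st[i,4]>300:print(st[i],ce[i].round())
print(proj(c,(.4015,-.328,.036),s),[proj(c,np.array([.4015,-.328,.036])+np.r_[.02*a,.02*b,0],s).round() for a in(-1,1) for b in(-1,1)])
dk=(g[200:420,200:360]<25);print("grip pred",proj(c,(.486,-.32,.072),s))
E
```

```text
[ 0.40195268 -0.3280678   0.19646171] [-0.71856463 -0.06777379 -0.40884817] 28.4 0.057249866582703
[     0      0    560    300 134078] [282. 136.]
[ 261  177   45  102 2823] [283. 219.]
[284.13863592 203.6262896 ] [array([264., 180.]), array([309., 184.]), array([260., 223.]), array([304., 226.])]
grip pred [284.14372823 307.92589366]
```

The hub shows at the pixels predicted for lying flat on the tray bottom, and the hand is clear. I'll hand it in.

```bash
python3 -c "
from bench import *
print(hand_in())"
```

```text
the job is handed in; nothing more can be done
None
```

I wound the sheeter down to its stop (felt as a rise to about 11 N at the grip), laid the crank flat, grip up, on the tray bottom beside the cutter, and handed in at about 28 s; no verdict was returned.

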